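# Lay up a stepped lamp foot in the gluing jig

### The job

Dry-fit the stepped oak lamp foot: first seat the square plinth flat and fully down between the four corner stops of the gluing jig, then lay the large disc flat on the plinth and the small disc flat on the large one, each accurately centred so that the step is even all round. Set every part down gently, never letting it drop, and leave the tools and the offcut where they lie.

Things in the scene. Friction and masses are not known exactly. Their poses are not given: they have to be found in the camera images.
- jig: gluing jig fixed to the bench: plywood board 130 x 130 x 12 mm high with four L-shaped corner stops, 10 mm high, around a 71.5 mm square pocket. Each stop reaches 16 mm from the corner along both sides, so the middle 39 mm of every side is open; the inner top 3 mm of the stops are bevelled outwards. Origin under the board's centre, x and y along the pocket's sides, z up
- jig_seat (a point): centre of the jig's pocket floor (top of the board, 12 mm above the bench); axes as the jig
- plinth: plain oak square block, 68 x 68 mm, 26 mm high, lying flat on the bench; origin at the centre of its underside, x and y square to its sides, z up
- large_disc: plain oak disc, diameter 54 mm, 18 mm thick, lying flat on the bench; origin at the centre of its underside, z up
- small_disc: plain oak disc, diameter 38 mm, 18 mm thick, lying flat on the bench; origin at the centre of its underside, z up
- offcut: bystander: plain rectangular oak offcut 85 x 40 x 30 mm high lying among the parts; origin at the centre of its underside, x along its length
- plane: bystander: wooden hand plane, block 70 x 250 x 34 mm with a slanting steel iron up to 90 mm high; origin at the centre of its underside, y along its length
- mallet: bystander: wooden mallet lying on the bench, head 65 x 110 x 60 mm high, a 25 mm thick handle reaching 230 mm from the head's centre along -x; origin under the head's centre
- chisel: bystander: wood-handled chisel lying on the bench, 240 mm long, 25 mm high, handle towards +y; origin on the underside, where handle meets blade
- glue_bottle: bystander: white glue bottle standing upright, diameter 64 mm, 170 mm high; origin at the centre of its underside
- wax_tin: bystander: low round steel tin, diameter 84 mm, 50 mm high; origin at the centre of its underside
- try_square: bystander: try square lying flat, dark stock 22 x 120 x 18 mm high along y, thin steel blade reaching 170 mm along x; origin under the stock's centre
Not all that is in view belongs to the job. What is shaped like the large_disc but red is not meant. Leave any orange look-alike of the small_disc alone.

How it is judged:
By the outcome, as a careful person would: the job done as asked, in the order asked, and still so for the second after the job is handed in, with the robot touching nothing.
It also fails if it takes over 72 s, if anything falls off the work surface, if the arm or the gripper's body presses on something with over 40 N, if the wrist force passes 120 N, or if a joint passes its speed limit or range.

### The arm

A 6-joint arm with a two-finger parallel gripper is mounted at the origin on the work surface. World frame = base frame: x ahead of the robot, y to its left, z up, the work surface at z = 0. Lengths are in m, angles in rad, forces in N, time in s.
With the tool pointing down it reaches from about 0.35 to 0.8 m from the base axis. Payload 7.3 kg.
Tool frame: the origin (TCP) lies between the finger pads; the fingertips stand tips_ahead ahead of it and the grasp point (between the pads) lies 5 mm behind it (tips_ahead is the distance from the TCP to the fingertips, in m); z points along the fingers, y is the line along which they close (so a half turn about z gives the same grasp; the last joint's range is limited). The gripper opens to 85 mm and grips with 20 to 120 N. Pads are 22 mm wide; open, the fingers measure 114 mm over their backs; the gripper's body (76 mm by 85 mm) begins 54 mm behind the grasp point. The pads swing forward as they close: fully open they stand 13 mm farther back than shut.
Start: joints at [1.066, 0.342, 1.524, -0, 1.275, -0.146], TCP at [0.184, 0.492, 0.245] pointing down, gripper open.
Joint ranges: [-2.53, 2.53], [-0.77, 2.02], [0.04, 2.7], [-1, 4.14], [0.28, 2.66], [-3.11, 3.11]. Speed limits (rad/s): [2.57, 2.57, 3.14, 3.14, 3.14, 3.14].

### API

Orientations are given as a unit quaternion [x, y, z, w].
In Python, from station import state, snapshot, calibration, finish_job, tips_ahead gives the robot as it stands.
- The arm moves only by the shell command python3 -m jog 'ROWS' [FORCE]. ROWS is JSON, a list of rows, each a list of 7 numbers: the turn, a rotation vector about the tool's x, y, z in units of 8 degrees (1.0 is 8 degrees), then the shift along the tool's x, y, z in mm, then the closure, from 0 (fully open) to 1 (shut). A call has 1 to 20 rows; each row shifts and turns the commanded pose from where the row before left it, along the tool's axes as they then stand; what a row does not reach is not made up. A row lasts 1/8 s, in which the tool goes at most 62.5 mm and 10.7 degrees, less where a joint would pass 70% of its speed; a pose out of reach is approached as far as the arm can. A call with a gripper value outside its range is refused whole. The fingers move at their own pace and stop on an object; FORCE is the grip in N (left out, the last holds). Time passes only in rows, so rows that do not move let the fingers close. It gives the time, the measured TCP pose, the force, the opening and the grip force at its end, in the units of the state.
- state(): the state, without advancing time (a new reading comes with each control period).
- snapshot(name): name is "scene" or "side" or "wrist"; returns the picture (400x640x3 uint8, red, green, blue); there is no depth.
- calibration(name): a dict with "fx", "fy", "cx", "cy" (pixels), "k1" (the pictures are not rectified: a ray, as slopes to the right and down, at radius r is drawn at 1 + k1 r^2 times it, then the intrinsics apply), "position" and "rotation" of the camera in the world. Camera axes: x right, y up, looking along -z (the intrinsics and any distortion apply to the point x, -y, -z); pixel columns grow to the right and rows downward; lengths in m; the calibration is good to about 2 mm. A picture is of the moment at which its call begins: read the wrist's pose just before it. calibration takes no time and is no camera call; for the wrist camera it gives the pose at the moment of the call.
- finish_job(): hands the job in; it is judged then, once.
The state is a dict: "time": time; "joint_pos": joint angles; "joint_velocities": joint speeds; "effort": joint torques, N m; "ee_pos": TCP position; "orientation": TCP orientation; "ft_force": force on the tool from outside, world axes, zero at the start; "ft_torque": the same for the moment, N m; "width": opening from 0.0 (shut) to 1.0 (fully open); "grasp_force": force on a finger pad.
Only numpy, scipy, OpenCV 4.12 (cv2) and the standard library are available. Lean on these libraries where they do the work, as an engineer would, in place of code of your own. Each camera call takes 0.05 s, during which the arm holds its last target. There are 200 camera calls.

## Working session

There is one attempt and no reset: what is moved stays moved. The work goes in short steps, Python scripts to look and compute and a shell command to move; the robot and the scene stay as the last step left them, time stands still between calls to the robot, and variables do not carry over. Pictures are saved under pics/ and viewed, at most 12 in all, crops included, and the job is handed in when it is done.

```bash
mkdir -p pics; ls; cat > h.py <<'E'
import numpy as np, cv2
from station import *
from scipy.spatial.transform import Rotation as R
def rot(c):
    r=np.array(c["rotation"]); return r if r.shape==(3,3) else R.from_quat(r).as_matrix()
def ray(c,u,v):
    K=np.array([[c["fx"],0,c["cx"]],[0,c["fy"],c["cy"]],[0,0,1.]])
    p=cv2.undistortPoints(np.array([[[u,v]]],float),K,np.array([c["k1"],0,0,0.]))[0,0]
    return np.array(c["position"]),rot(c)@np.array([p[0],-p[1],-1])
def onz(c,u,v,z):
    o,d=ray(c,u,v); return o+d*(z-o[2])/d[2]
def proj(c,P):
    q=rot(c).T@(np.array(P)-c["position"]); x,y=q[0]/-q[2],-q[1]/-q[2]; k=1+c["k1"]*(x*x+y*y)
    return np.array([c["fx"]*x*k+c["cx"],c["fy"]*y*k+c["cy"]])
def save(n,im): cv2.imwrite("pics/%s.png"%n,im[:,:,::-1])
E
python3 - <<'E'
from h import *
print(state(),tips_ahead)
for n in("scene","side","wrist"):
    c=calibration(n);print(n,c)
    im=snapshot(n);save(n+"0",im)
E
```

```text
pics
{'time': 0.0, 'joint_pos': array([ 1.06599002e+00,  3.42746629e-01,  1.52502502e+00,  1.06491750e-05,
        1.27539841e+00, -1.45983619e-01]), 'joint_velocities': array([ 0.00011177, -0.00043174,  0.00057403, -0.00049669, -0.00055434,
        0.00020641]), 'effort': array([-9.00307969e-04, -4.33672500e+01, -2.46008366e+01, -2.55880868e-04,
        7.84538715e-03, -5.31262049e-05]), 'ee_pos': array([0.18414699, 0.49123744, 0.24461074]), 'orientation': array([ 1.78451871e-01,  9.83948326e-01, -7.45687700e-04, -2.56960579e-04]), 'ft_force': array([ 0.42576123,  0.61718194, -0.19293595]), 'ft_torque': array([-0.00768169,  0.00144213, -0.01179964]), 'grasp_force': 0.0, 'width': 1.0008893670500743} 0.014
scene {'fx': 478.6358956314103, 'fy': 478.6358956314103, 'cx': 312.6906922144545, 'cy': 205.1056118408949, 'k1': -0.1492193099759918, 'position': array([ 1.44596097, -0.02228707,  0.98572469]), 'rotation': array([0.26293598, 0.25998215, 0.65235104, 0.66159812])}
side {'fx': 385.24174676771315, 'fy': 385.24174676771315, 'cx': 319.76949282992376, 'cy': 198.46211141572581, 'k1': -0.022468985194706043, 'position': array([ 0.11027626, -0.8879487 ,  0.63974161]), 'rotation': array([ 0.47570821, -0.11431826, -0.18875259,  0.85147254])}
wrist {'fx': 315.42877509558673, 'fy': 315.42877509558673, 'cx': 319.5576966614789, 'cy': 198.94696346299102, 'k1': -0.010794519310662963, 'position': array([0.11835415, 0.51494382, 0.37363961]), 'rotation': array([-0.11621482, -0.07974345,  0.56398443,  0.81366864])}
```

View pics/scene0.png

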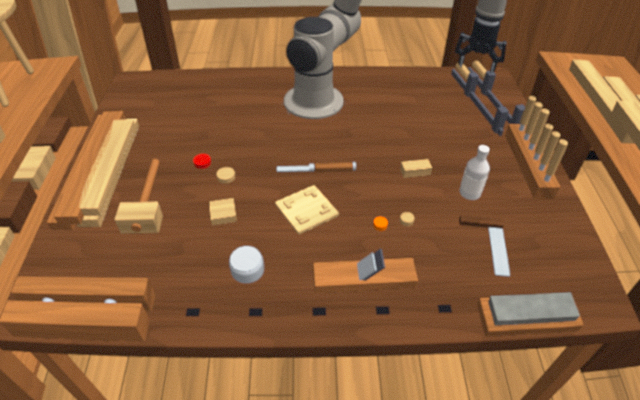

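View pics/side0.png

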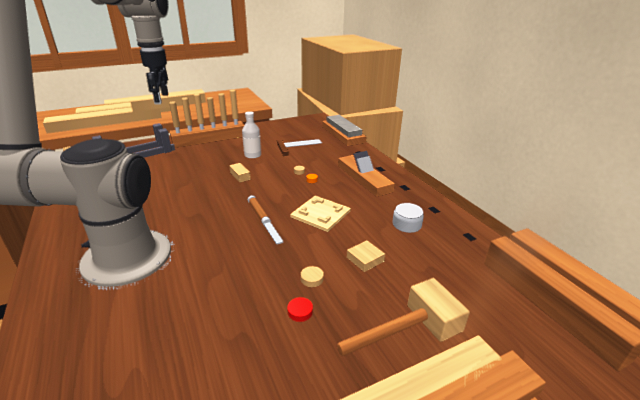

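The scene view shows the plinth at (222,210), large disc at (226,174), small disc at (407,218), jig at (307,209), offcut at (416,168), and red and orange decoys at (202,160) and (381,223). The side view has the plinth at (366,254), large disc at (312,275), small disc at (299,169) and jig at (321,212).

```bash
python3 - <<'E'
from h import *
c=calibration("scene");s=calibration("side")
for n,a,b,z in(("plinth",(222,208),(366,249),.026),("large",(226,173),(312,272),.018),("small",(407,217),(299,168),.018),("jig",(307,208),(321,212),.014),("red",(202,160),(300,305),.018),("orange",(381,222),(312,177),.018)):
    print(n,onz(c,*a,z).round(3),onz(s,*b,z).round(3))
w=calibration("wrist");T=R.from_quat(state()["orientation"]).as_matrix()
print("cam in tool",T.T@(w["position"]-state()["ee_pos"]),"\n",(T.T@rot(w)).round(3)); print("T",T.round(3))
E
```

```text
plinth [ 0.546 -0.261  0.026] [ 0.552 -0.253  0.026]
large [ 0.395 -0.268  0.018] [ 0.397 -0.266  0.018]
small [0.579 0.247 0.018] [0.579 0.244 0.018]
jig [ 0.538 -0.027  0.014] [ 0.53  -0.038  0.014]
red [ 0.334 -0.35   0.018] [ 0.331 -0.349  0.018]
orange [0.596 0.173 0.018] [0.593 0.164 0.018]
cam in tool [ 0.06997995 -0.00113587 -0.1289209 ] 
 [[ 0.     0.96   0.279]
 [ 1.    -0.    -0.   ]
 [-0.     0.279 -0.96 ]]
T [[-0.936  0.351 -0.001]
 [ 0.351  0.936 -0.001]
 [ 0.    -0.001 -1.   ]]
```

```bash
python3 -m jog '[[0,0,-1,0,0,0,0],[0,0,-1,0,0,0,0],[0,0,-0.57,0,0,0,0],[0,0,0,-31,-46,0,0],[0,0,0,-31,-46,0,0],[0,0,0,-31,-46,0,0],[0,0,0,-31,-46,0,0],[0,0,0,-31,-46,0,0],[0,0,0,-31,-46,0,0],[0,0,0,-31,-46,0,0],[0,0,0,-31,-46,0,0],[0,0,0,-31,-46,0,0],[0,0,0,-31,-46,0,0],[0,0,0,-31,-46,0,0],[0,0,0,0,0,0,0],[0,0,0,0,0,0,0]]' 40
python3 - <<'E'
from h import *
save("w1",snapshot("wrist"))
E
```

```text
time: 2.15
ee_pos: [0.5248, -0.0141, 0.2448]
orientation: [0.0, 1.0, 0.0, -0.001]
ft_force: [-0.5, 0.8, 0.1]
width: 1.001
grasp_force: 0.0
```

View pics/w1.png

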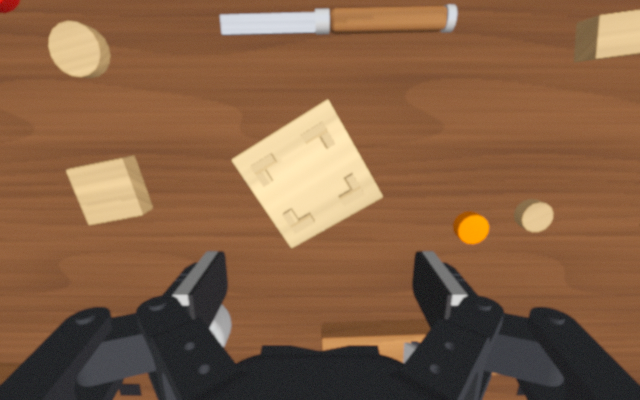

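The wrist view shows the jig centred at about (308,174), plinth at about (105,190), large disc at (79,49), small disc at (536,215), orange decoy at (472,229) and offcut at top right (610,35).

```bash
cat >> h.py <<'E'
def pale(im):
    h=cv2.cvtColor(im,cv2.COLOR_RGB2HSV); m=cv2.inRange(h,(12,40,150),(32,190,255))
    return cv2.morphologyEx(m,cv2.MORPH_OPEN,np.ones((3,3)))
def blobs(im):
    m=pale(im);cs,_=cv2.findContours(m,cv2.RETR_EXTERNAL,cv2.CHAIN_APPROX_NONE)
    return [k[:,0] for k in cs if cv2.contourArea(k)>300]
def rect(c,k,z):
    p=np.array([onz(c,*q,z)[:2]*1000 for q in k],np.float32)
    (x,y),(w,h),a=cv2.minAreaRect(p); return np.round([x,y,w,h,a],1)
E
python3 - <<'E'
from h import *
im=cv2.imread("pics/w1.png")[:,:,::-1].copy();c=calibration("wrist")
h=cv2.cvtColor(im,cv2.COLOR_RGB2HSV)
for q in((105,190),(146,190),(79,49),(536,215),(250,190),(300,240),(300,60),(103,55),(545,225)):print(q,h[q[1],q[0]])
for k in blobs(im):
    print(k.mean(0).round(0),"z0",rect(c,k,0),"z12",rect(c,k,.012),"z18",rect(c,k,.018),"z26",rect(c,k,.026))
E
```

```text
(105, 190) [ 19  90 233]
(146, 190) [ 16 115 180]
(79, 49) [ 19  88 232]
(536, 215) [ 19  88 231]
(250, 190) [ 14 132 156]
(300, 240) [ 19  79 236]
(300, 60) [ 13 147 147]
(103, 55) [ 18 111 184]
(545, 225) [ 18  87 229]
[373. 342.] z0 [786.2  60.9  44.6 146.7   2.2] z12 [775.6  58.5  43.2 141.9   2.2] z18 [770.3  57.3  42.5 139.6   2.2] z26 [763.2  55.6  41.5 136.5   2.2]
[538. 217.] z0 [586.  260.7  42.4  41.4  89.9] z12 [581.8 251.8  41.1  40.1  89.9] z18 [579.7 247.4  40.4  39.4  89.9] z26 [576.9 241.5  39.5  38.5  89.9]
[110. 190.] z0 [ 553.2 -272.7   76.5   92.3   10.8] z12 [ 550.  -264.4   74.    89.4   10.8] z18 [ 548.4 -260.3   72.8   87.9   10.8] z26 [ 546.3 -254.8   71.1   85.9   10.8]
[208. 127.] z0 [ 477.6 -144.4   70.3   10.2   89.9] z12 [ 476.9 -140.2   68.1    9.9   89.9] z18 [ 476.5 -138.1   66.9    9.7   89.9] z26 [ 476.  -135.4   65.4    9.5   89.9]
[145. 114.] z0 [ 461.1 -211.1   11.7  193.5    3.8] z12 [ 460.9 -204.8   11.3  187.3    3.8] z18 [ 460.8 -201.7   11.1  184.2    3.8] z26 [ 460.6 -197.5   10.9  180.1    3.8]
[302. 182.] z0 [548.2 -43.9 143.  177.3  31. ] z12 [545.2 -43.  138.4 171.7  31. ] z18 [543.7 -42.5 136.1 168.8  31. ] z26 [541.7 -41.9 133.1 165.   31. ]
[78. 49.] z0 [ 392.3 -278.3   69.    57.3   89.7] z12 [ 394.3 -269.9   66.8   55.5   89.7] z18 [ 395.3 -265.6   65.7   54.6   89.7] z26 [ 396.6 -260.    64.2   53.4   89.7]
[618.  34.] z0 [376.3 309.9  45.8  49.2   8.1] z12 [378.8 299.5  44.3  47.7   8.1] z18 [380.1 294.3  43.6  46.9   8.1] z26 [381.7 287.3  42.6  45.8   8.1]
[389.  17.] z0 [362.2  58.6  21.  122.5   1.4] z12 [365.2  56.2  20.3 118.6   1.4] z18 [366.6  55.   20.  116.6   1.4] z26 [368.6  53.5  19.6 114.    1.4]
```

```bash
sed -i 's/(12,40,150),(32,190,255)/(12,40,205),(32,110,255)/' h.py
python3 - <<'E'
from h import *
im=cv2.imread("pics/w1.png")[:,:,::-1].copy();c=calibration("wrist")
for k in blobs(im):
    u=k.mean(0)
    z=.012 if 250<u[0]<380 else .026 if u[1]>150 and u[0]<300 else .018
    print(u.round(0),z,rect(c,k,z))
E
```

```text
[537. 217.] 0.018 [580.9 247.3  34.4  35.8   0. ]
[105. 191.] 0.026 [ 547.3 -260.8   66.6   68.7   10.9]
[309. 174.] 0.012 [533.8 -28.4 129.4 130.3  31. ]
[74. 48.] 0.018 [ 395.2 -270.2   52.8   50.8   89.7]
[619.  34.] 0.018 [379.7 294.9  40.4  45.    8.2]
```

```bash
python3 -m jog '[[0,0,0,-4.5,-41,17,0],[0,0,0,-4.5,-41,21,0],[0,0,0,-4.5,-41,21,0],[0,0,0,-4.5,-41,21,0],[0,0,0,-4.5,-41,21,0],[0,0,0,0,-41,21,0],[0,0,-0.68,0,0,0,0],[0,0,-0.68,0,0,0,0],[0,0,0,0,0,0,0],[0,0,0,0,0,0,0]]'
cat >> h.py <<'E'
def look(name,z,near=None):
    c=calibration("wrist");im=snapshot("wrist");save(name,im);s=state()
    T=R.from_quat(s["orientation"]).as_matrix();e=np.array(s["ee_pos"])*1000
    print("t",s["time"],"ee",e.round(1),"yaw y-axis",np.degrees(np.arctan2(T[1,1],T[0,1])).round(2))
    for k in blobs(im):
        r=rect(c,k,z); d=T.T@(np.array([r[0],r[1],e[2]])-e)
        if near is None or np.hypot(*d[:2])<near: print(k.mean(0).round(),r,"tool xy",d[:2].round(1))
E
python3 - <<'E'
from h import *
look("p1",.026,60)
E
```

```text
time: 3.45
ee_pos: [0.5481, -0.2594, 0.1236]
orientation: [-0.095, 0.996, -0.0, 0.0]
ft_force: [0.3, -0.6, -0.3]
width: 1.0
grasp_force: 0.0
t 3.5 ee [ 548.1 -259.6  123.6] yaw y-axis 100.86
[318. 201.] [ 547.  -261.9   65.1   66.5   10.9] tool xy [ 1.5 -2.1]
```

```bash
python3 -m jog '[[0,0,0,1.5,-2,30,0],[0,0,0,0,0,35,0],[0,0,0,0,0,25,0],[0,0,0,0,0,14.5,0],[0,0,0,0,0,0,0],[0,0,0,0,0,0,0.5],[0,0,0,0,0,0,0.5],[0,0,0,0,0,0,0.5],[0,0,0,0,0,0,0.5],[0,0,0,0,0,0,0.5]]' 40
```

```text
time: 4.75
ee_pos: [0.5476, -0.2631, 0.0202]
orientation: [-0.095, 0.995, -0.001, 0.001]
ft_force: [-0.6, 1.0, 7.0]
width: 0.779
grasp_force: 46.6
```

```bash
python3 -m jog '[[0,0,0,0,0,-10,0.5],[0,0,0,0,0,-35,0.5],[0,0,0,0,0,-45,0.5],[0,0,0,-6.2,40,-10,0.5],[0,0,0,-6.2,48,0,0.5],[0,0,0,-6.2,48,0,0.5],[0,0,0,-6.2,48,0,0.5],[0,0,0,-6,49,0,0.5],[0,0,-0.84,0,0,0,0.5],[0,0,-0.84,0,0,0,0.5],[0,0,-0.83,0,0,0,0.5],[0,0,0,0,0,0,0.5],[0,0,0,0,0,0,0.5]]'
python3 - <<'E'
from h import *
look("p2",.012,80)
E
```

```text
time: 6.38
ee_pos: [0.533, -0.0281, 0.119]
orientation: [-0.266, 0.964, -0.0, 0.0]
ft_force: [0.3, 0.3, -1.0]
width: 0.783
grasp_force: 45.8
t 6.425 ee [533.  -28.1 118.9] yaw y-axis 120.85
[320. 268.] [588.5   3.9 126.5 128.   30.8] tool xy [-64.1  -1. ]
[320. 155.] [505.6 -46.   62.1 129.4  30.8] tool xy [32.7 -1.4]
```

View pics/p2.png

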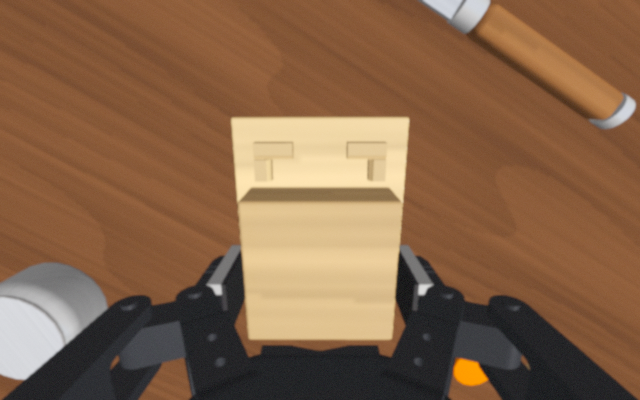

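The held plinth covers the near half of the jig. The jig's far edge runs from (232,118) to (408,118), and the plinth's top face from about (240,202) to (395,339).

```bash
python3 - <<'E'
from h import *
c=calibration("wrist");s=state();im=cv2.imread("pics/p2.png")[:,:,::-1].copy()
T=R.from_quat(s["orientation"]).as_matrix();e=np.array(s["ee_pos"])
for k in blobs(im):
  for n,z in(("plinth",e[2]-.0202+.026),("board",.012)):
    p=np.array([T.T@(onz(c,*q,z)-e)*1000 for q in k]);print(k.mean(0).round(),n,"x",p[:,0].min().round(1),p[:,0].max().round(1),"y",p[:,1].min().round(1),p[:,1].max().round(1))
g=cv2.cvtColor(im,cv2.COLOR_RGB2GRAY).astype(int)
print(g[300,232:250],g[300,385:402]);print(g[180:210,320]);print(g[110:125,320],g[130,225:240],g[130,402:415]);print(g[325:348,320])
a=onz(c,320,201.5,.1247);b=onz(c,320,339.5,.1247)
for q in((320,201.5,.1247),(320,339.5,.1247),(320,117.5,.012)):print(q,(T.T@(onz(c,*q)-e)*1000).round(1))
E
```

```text
[320. 268.] plinth x -32.4 33.7 y -34.7 32.1
[320. 268.] board x -127.2 -0.7 y -65.0 63.0
[320. 155.] plinth x 35.0 67.3 y -35.2 32.3
[320. 155.] board x 1.7 63.8 y -66.0 63.3
[ 37  43  40  41  39  41  39  39  41  39  41  64 109 152 178 192 197 199] [190 192 189 190 190 189 189 190 190 175 128  61  31  24  20  25  21]
[230 230 230 229 228 224 212 181 143 120 116 113 113 113 116 118 116 117
 117 117 125 146 166 180 188 194 197 198 198 199]
[104 105 102 105 104 109 132 171 197 212 219 220 220 221 220] [ 96  97  97  98  98 104 140 180 207 216 217 217 218 217 218] [219 220 219 220 216 202 161 115 101  95  99  96  94]
[198 199 199 198 197 197 197 197 197 198 198 198 195 185 161 124 102  99
  97  96  98  98  94]
(320, 201.5, 0.1247) [34.3 -1.3 -5.8]
(320, 339.5, 0.1247) [-33.2  -1.3  -5.8]
(320, 117.5, 0.012) [ 64.1  -1.2 106.9]
```

```bash
python3 -m jog '[[0,0,0,-1.2,-0.2,20,0.5],[0,0,0,0,0,30,0.5],[0,0,0,0,0,18,0.5],[0,0,0,0,0,7,0.5],[0,0,0,0,0,0,0.5],[0,0,0,0,0,2,0.5],[0,0,0,0,0,2,0.5],[0,0,0,0,0,2,0.5],[0,0,0,0,0,0,0.5]]'
```

```text
time: 7.55
ee_pos: [0.5341, -0.0276, 0.0378]
orientation: [-0.267, 0.964, 0.0, 0.0]
ft_force: [0.4, -0.3, -1.7]
width: 0.785
grasp_force: 45.8
```

```bash
python3 -m jog '[[0,0,0,0,0,1.5,0.5],[0,0,0,0,0,1.5,0.5],[0,0,0,0,0,1,0.5],[0,0,0,0,0,1,0.5],[0,0,0,0,0,0.5,0.5],[0,0,0,0,0,0,0.5]]'
```

```text
time: 8.3
ee_pos: [0.5342, -0.0276, 0.0323]
orientation: [-0.267, 0.964, 0.0, 0.0]
ft_force: [0.8, -0.2, -1.3]
width: 0.785
grasp_force: 45.8
```

```bash
python3 -m jog '[[0,0,0,0,0,0.5,0.5],[0,0,0,0,0,0.5,0.5],[0,0,0,0,0,0.5,0.5],[0,0,0,0,0,0,0.5]]'
```

```text
time: 8.8
ee_pos: [0.5342, -0.0276, 0.0322]
orientation: [-0.267, 0.964, -0.0, 0.0]
ft_force: [-4.4, -0.3, 13.4]
width: 0.784
grasp_force: 47.4
```

```bash
python3 -m jog '[[0,0,0,0,0,-1,0.5],[0,0,0,0,0,0,0.35],[0,0,0,0,0,0,0],[0,0,0,0,0,0,0],[0,0,0,0,0,-10,0],[0,0,0,0,0,-35,0],[0,0,0,0,0,-45,0],[0,0,0,0,0,-10,0],[0,0,0,0,0,0,0],[0,0,0,0,0,0,0]]'
python3 - <<'E'
from h import *
look("p3",.038,80)
E
```

```text
time: 10.05
ee_pos: [0.5334, -0.0274, 0.1306]
orientation: [-0.267, 0.964, 0.001, -0.001]
ft_force: [-0.2, -0.5, -0.2]
width: 1.001
grasp_force: 0.0
t 10.1 ee [533.4 -27.4 130.5] yaw y-axis 120.96
[319. 190.] [527.5 -32.9 114.4 115.8  30.9] tool xy [ 7.8 -1.7]
```

View pics/p3.png

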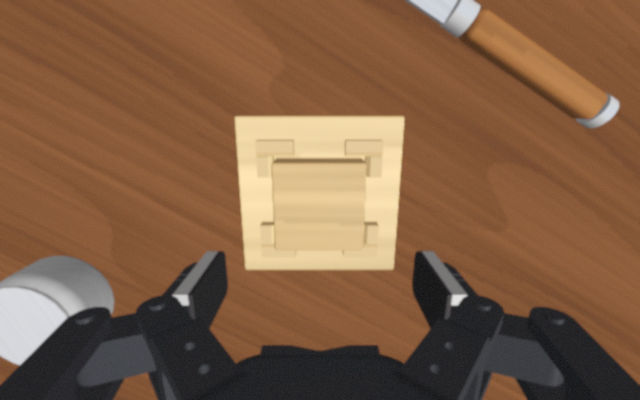

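Plinth sits between the four stops, with its top face from about (273,162) to (364,249) and even margins to the stops.

```bash
python3 - <<'E'
from h import *
c=calibration("wrist");s=state();im=cv2.imread("pics/p3.png")
g=cv2.cvtColor(im,cv2.COLOR_BGR2GRAY).astype(int)
print(g[205,262:282],g[205,356:376]);print(g[154:172,320]);print(g[240:256,320],g[264:276,320],g[110:122,320])
T=R.from_quat(s["orientation"]).as_matrix();e=np.array(s["ee_pos"])
for q in((320,162.5,.038),(320,249.5,.038),(273,205,.038),(365,205,.038),(320,116,.012),(320,270,.012),(240,205,.012),(400,205,.012)):print(q,(T.T@(onz(c,*q)-e)*1000).round(1)[:2])
E
```

```text
[229 228 229 228 229 229 228 228 228 227 216 197 191 196 197 198 198 198
 197 197] [202 202 202 202 202 203 202 204 213 223 226 227 227 227 227 226 228 228
 227 228]
[223 225 221 202 168 132 115 120 136 164 184 194 196 198 199 199 199 198]
[200 198 198 197 198 197 199 198 197 197 204 210 215 215 214 214] [207 206 206 203 193 171 135 113 106 103 103 100] [104 104 104 102 107 133 172 200 214 219 219 221]
(320, 162.5, 0.038) [33.6 -1.1]
(320, 249.5, 0.038) [-33.6  -1.1]
(273, 205, 0.038) [  2.2 -35.7]
(365, 205, 0.038) [ 2.1 32. ]
(320, 116, 0.012) [64.8 -1.1]
(320, 270, 0.012) [-65.4  -1.1]
(240, 205, 0.012) [ -5.9 -66.8]
(400, 205, 0.012) [-6.  64.7]
```

```bash
python3 -m jog '[[0,0,0,30,-17,0,0],[0,0,0,43,-24,0,0],[0,0,0,43,-24,0,0],[0,0,0,43,-24,0,0],[0,0,0,43,-24,0,0],[0,0,0,41,-24,10,0],[0,0,0,0,0,0,0],[0,0,0,0,0,0,0]]'
python3 - <<'E'
from h import *
look("d1",.018,60)
E
```

```text
time: 11.1
ee_pos: [0.396, -0.2695, 0.1211]
orientation: [-0.267, 0.964, 0.001, -0.0]
ft_force: [-0.5, -1.0, 0.6]
width: 1.002
grasp_force: 0.0
t 11.15 ee [ 396.4 -269.1  121.3] yaw y-axis 120.99
[320. 200.] [ 394.5 -271.    52.8   53.2   30.9] tool xy [ 2.6 -0.6]
```

```bash
python3 -m jog '[[0,0,0,2.6,0.5,30,0],[0,0,0,0,0,36,0],[0,0,0,0,0,26,0],[0,0,0,0,0,14,0],[0,0,0,0,0,0,0],[0,0,0,0,0,0,0.3],[0,0,0,0,0,0,0.6],[0,0,0,0,0,0,0.6],[0,0,0,0,0,0,0.6],[0,0,0,0,0,0,0.6],[0,0,0,0,0,0,0.6]]' 30
```

```text
time: 12.52
ee_pos: [0.3943, -0.2713, 0.017]
orientation: [-0.267, 0.964, -0.001, 0.001]
ft_force: [0.2, 2.2, 6.1]
width: 0.614
grasp_force: 30.6
```

```bash
python3 -m jog '[[0,0,0,0,0,-10,0.6],[0,0,0,0,0,-40,0.6],[0,0,0,-24.5,13.2,-40,0.6],[0,0,0,-44,24.8,-20,0.6],[0,0,0,-44,24.8,0,0.6],[0,0,0,-44,24.8,0,0.6],[0,0,0,-44,24.8,0,0.6],[0,0,0,-44,24.8,0,0.6],[0,0,0,0,0,0,0.6],[0,0,0,0,0,0,0.6]]'
python3 - <<'E'
from h import *
look("d2",.038,120)
E
```

```text
time: 13.78
ee_pos: [0.5326, -0.0276, 0.1262]
orientation: [-0.267, 0.964, -0.0, -0.0]
ft_force: [0.1, -0.5, -1.0]
width: 0.615
grasp_force: 31.9
t 13.825 ee [532.4 -28.1 126.1] yaw y-axis 120.94
[320. 270.] [576.9  -2.4  87.6  87.9  31. ] tool xy [-51.4  -0.8]
[318. 180.] [518.9 -38.   94.7 115.6  31. ] tool xy [16.7 -1.5]
```

View pics/d2.png

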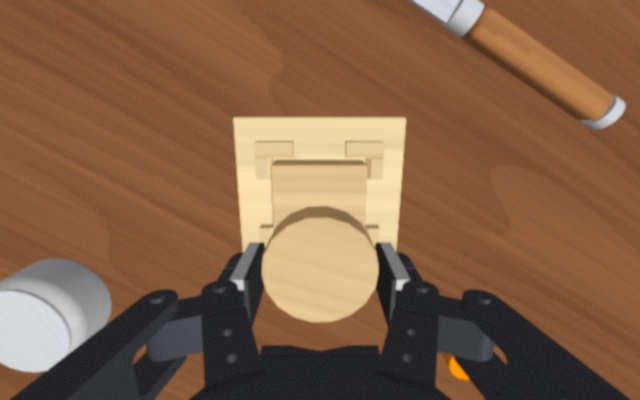

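The held large disc is centred at about (320,269), and the plinth behind it spans x 272–366 with its far edge near row 164.

```bash
python3 - <<'E'
from h import *
c=calibration("wrist");s=state();im=cv2.imread("pics/d2.png")[:,:,::-1].copy()
g=cv2.cvtColor(im,cv2.COLOR_RGB2GRAY).astype(int)
T=R.from_quat(s["orientation"]).as_matrix();e=np.array(s["ee_pos"])
print(T[:,2])
t=lambda u,v,z:(T.T@(onz(c,u,v,z)-e)*1000)[:2]
k=[k for k in blobs(im) if abs(k.mean(0)[1]-270)<8][0]
p=np.array([t(*q,e[2]+.001) for q in k]);print("disc x",p[:,0].min(),p[:,0].max(),"y",p[:,1].min(),p[:,1].max())
print(g[185,264:280],g[185,358:374]);print(g[155:172,300],g[110:122,300])
for q in((320,164.,.038),(272,185,.038),(366.5,185,.038),(320,116.5,.012)):print(q,t(*q).round(1))
E
```

```text
[-1.13946281e-04 -2.09178661e-04 -9.99999972e-01]
disc x -26.59202165856698 25.034630311403223 y -27.259878313461535 24.557405319724822
[229 229 229 228 228 227 218 195 190 193 195 195 196 196 196 196] [198 197 198 197 198 198 198 199 207 219 225 227 224 225 226 226]
[217 220 220 212 188 146 116 112 120 136 164 185 194 198 199 200 200] [100 102 100  98  97 105 129 170 200 213 218 221]
(320, 164.0, 0.038) [33.4 -1.2]
(272, 185, 0.038) [ 18.4 -35.1]
(366.5, 185, 0.038) [18.4 31.7]
(320, 116.5, 0.012) [64.6 -1.1]
```

```bash
python3 -m jog '[[0,0,0,-0.6,-0.7,22,0.6],[0,0,0,0,0,28,0.6],[0,0,0,0,0,14,0.6],[0,0,0,0,0,3,0.6],[0,0,0,0,0,1,0.6],[0,0,0,0,0,0,0.6]]'
```

```text
time: 14.58
ee_pos: [0.5342, -0.028, 0.0586]
orientation: [-0.267, 0.964, -0.0, 0.001]
ft_force: [0.1, -0.1, -0.7]
width: 0.615
grasp_force: 31.9
```

```bash
python3 -m jog '[[0,0,0,0,0,1,0.6],[0,0,0,0,0,0.8,0.6],[0,0,0,0,0,0.6,0.6],[0,0,0,0,0,0,0.6]]'
```

```text
time: 15.08
ee_pos: [0.5337, -0.0278, 0.0553]
orientation: [-0.267, 0.964, 0.0, -0.0]
ft_force: [-0.8, -0.0, -0.7]
width: 0.619
grasp_force: 31.9
```

```bash
python3 -m jog '[[0,0,0,0,0,0.4,0.6],[0,0,0,0,0,0.4,0.6],[0,0,0,0,0,0.3,0.6],[0,0,0,0,0,0,0.6]]'
```

```text
time: 15.58
ee_pos: [0.5338, -0.0278, 0.055]
orientation: [-0.267, 0.964, -0.0, 0.0]
ft_force: [-2.8, 0.4, 6.5]
width: 0.613
grasp_force: 32.5
```

```bash
python3 -m jog '[[0,0,0,0,0,0,0.38],[0,0,0,0,0,0,0.3],[0,0,0,0,0,0,0],[0,0,0,0,0,0,0],[0,0,0,0,0,-10,0],[0,0,0,0,0,-30,0],[0,0,0,0,0,-35,0],[0,0,0,0,0,0,0],[0,0,0,0,0,0,0]]'
python3 - <<'E'
from h import *
look("d3",.056,80)
im=cv2.imread("pics/d3.png")[90:290,200:440];cv2.imwrite("pics/d3c.png",cv2.resize(im,None,fx=3,fy=3,interpolation=cv2.INTER_CUBIC))
E
```

```text
time: 16.7
ee_pos: [0.5335, -0.0278, 0.1293]
orientation: [-0.267, 0.964, 0.0, -0.0]
ft_force: [0.3, -0.2, -0.3]
width: 0.999
grasp_force: 0.0
t 16.75 ee [533.2 -27.7 128.8] yaw y-axis 120.96
[320. 190.] [523.1 -35.5 105.2 106.2  31. ] tool xy [12.7 -1.5]
```

View pics/d3c.png

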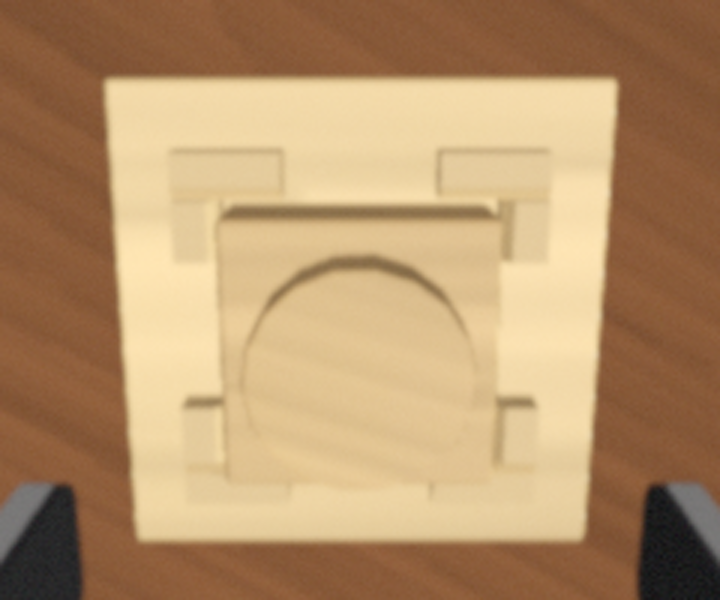

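The large disc lies flat on the plinth: disc spans columns about 281–359 and rows about 179–252, plinth spans columns about 274–366 and rows about 163–251.

```bash
python3 - <<'E'
from h import *
c=calibration("wrist");s=state();im=cv2.imread("pics/d3.png")
g=cv2.cvtColor(im,cv2.COLOR_BGR2GRAY).astype(int)
T=R.from_quat(s["orientation"]).as_matrix();e=np.array(s["ee_pos"])
t=lambda u,v,z:(T.T@(onz(c,u,v,z)-e)*1000)[:2].round(1)
print("row213",g[213,268:288],g[213,350:372]);print("col320",g[156:186,320],g[246:258,320],"col345",g[244:256,348])
for q in((280.5,213,.056),(358.5,213,.056),(320,179.5,.056),(320,252,.056),(273.3,213,.038),(365.5,213,.038),(320,163,.038),(320,250.5,.038)):print(q,t(*q))
E
```

```text
row213 [223 223 223 223 216 198 186 189 195 193 194 191 184 186 192 198 198 199
 199 199] [201 201 201 202 201 202 201 197 191 192 195 195 196 197 198 204 215 220
 221 220 221 220]
col320 [219 202 167 132 117 116 132 159 180 191 197 199 200 200 199 198 196 190
 176 149 123 116 118 137 166 185 192 193 195 194] [201 202 204 205 204 203 203 208 213 215 214 214] col345 [197 198 198 198 198 197 197 199 204 205 206 206]
(280.5, 213, 0.056) [  2.7 -27.8]
(358.5, 213, 0.056) [ 2.7 24.8]
(320, 179.5, 0.056) [25.8 -1.2]
(320, 252, 0.056) [-26.1  -1.1]
(273.3, 213, 0.038) [ -3.4 -35.4]
(365.5, 213, 0.038) [-3.4 32.3]
(320, 163, 0.038) [33.6 -1.1]
(320, 250.5, 0.038) [-33.6  -1.1]
```

```bash
python3 -m jog '[[0,0,0,-22,26,0,0],[0,0,0,-32,37,0,0],[0,0,0,-32,37,0,0],[0,0,0,-32,37,0,0],[0,0,0,-32,37,0,0.3],[0,0,0,-32,37,8,0.3],[0,0,0,0,0,0,0.3],[0,0,0,0,0,0,0.3]]'
python3 - <<'E'
from h import *
look("s1",.018,60)
E
```

```text
time: 17.75
ee_pos: [0.5805, 0.2463, 0.1201]
orientation: [-0.267, 0.964, -0.0, -0.001]
ft_force: [0.0, -0.1, -0.0]
width: 0.703
grasp_force: 0.0
t 17.8 ee [580.9 245.8 120.6] yaw y-axis 120.93
[321. 204.] [580.7 246.4  36.9  36.2  31. ] tool xy [-0.2  0.6]
```

View pics/s1.png

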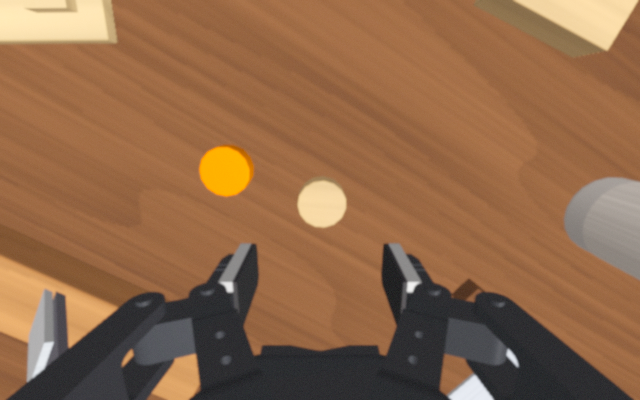

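Small disc at (321,204), orange decoy at (226,171), and the left finger clears the decoy.

```bash
python3 -m jog '[[0,0,0,-0.2,1.8,30,0.3],[0,0,0,0,0,35,0.3],[0,0,0,0,0,25,0.3],[0,0,0,0,0,13,0.3],[0,0,0,0,0,0,0.3],[0,0,0,0,0,0,0.45],[0,0,0,0,0,0,0.75],[0,0,0,0,0,0,0.75],[0,0,0,0,0,0,0.75],[0,0,0,0,0,0,0.75],[0,0,0,0,0,0,0.75]]' 30
```

```text
time: 19.18
ee_pos: [0.5814, 0.2485, 0.0199]
orientation: [-0.267, 0.964, -0.0, 0.001]
ft_force: [-0.4, -2.0, 5.6]
width: 0.427
grasp_force: 30.2
```

```bash
python3 -m jog '[[0,0,0,0,0,-10,0.75],[0,0,0,0,0,-40,0.75],[0,0,0,18,-22.7,-40,0.75],[0,0,0,33,-38,-25,0.75],[0,0,0,33,-38,0,0.75],[0,0,0,33,-38,0,0.75],[0,0,0,33,-38,0,0.75],[0,0,0,32,-38,0,0.75],[0,0,0,0,0,0,0.75],[0,0,0,0,0,0,0.75],[0,0,0,0,0,0,0.75]]'
python3 - <<'E'
from h import *
look("s2",.056,0)
c=calibration("wrist");s=state();im=cv2.imread("pics/s2.png")[:,:,::-1].copy()
E1=[np.array(s["ee_pos"])];e=E1[0];T=R.from_quat(s["orientation"]).as_matrix()
t=lambda u,v,z:(T.T@(onz(c,u,v,z)-e)*1000)[:2]
for k in blobs(im):
    p=np.array([t(*q,e[2]-.0019) for q in k]);print(k.mean(0).round(),"x",p[:,0].min().round(1),p[:,0].max().round(1),"y",p[:,1].min().round(1),p[:,1].max().round(1))
q=cv2.imread("pics/s2.png")[90:290,200:440];cv2.imwrite("pics/s2c.png",cv2.resize(q,None,fx=3,fy=3,interpolation=cv2.INTER_CUBIC))
E
```

```text
time: 20.55
ee_pos: [0.534, -0.0263, 0.1334]
orientation: [-0.268, 0.964, 0.0, 0.0]
ft_force: [0.6, 0.6, 0.3]
width: 0.426
grasp_force: 30.2
t 20.6 ee [534.  -26.3 133.3] yaw y-axis 121.07
[320. 263.] x -15.9 19.7 y -19.3 16.3
[322. 183.] x 5.1 68.3 y -35.7 31.9
```

View pics/s2c.png

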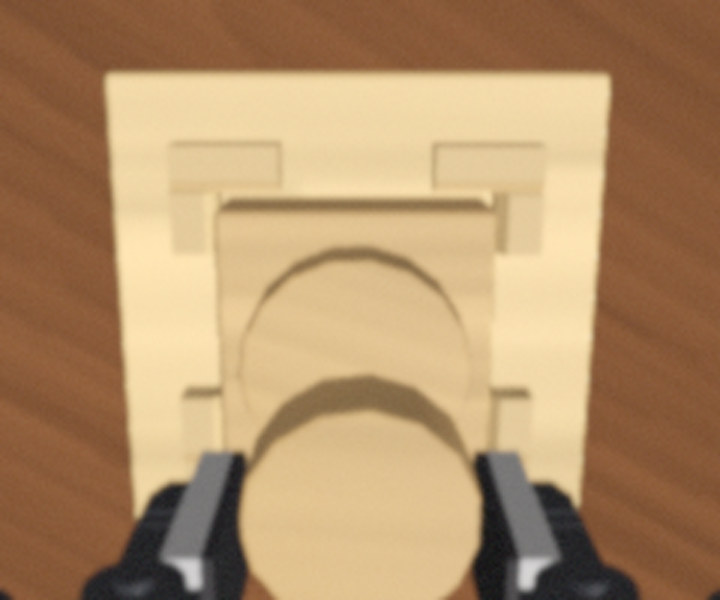

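The held small disc appears at about (320,263) in the full image. The large disc below spans columns about 280.3–356.7, with its far edge near row 177.3.

```bash
python3 - <<'E'
from h import *
c=calibration("wrist");s=state();im=cv2.imread("pics/s2.png")
g=cv2.cvtColor(im,cv2.COLOR_BGR2GRAY).astype(int)
T=R.from_quat(s["orientation"]).as_matrix();e=np.array(s["ee_pos"])
t=lambda u,v,z:(T.T@(onz(c,u,v,z)-e)*1000)[:2].round(1)
print(g[208,267:288],g[208,350:370]);print(g[154:184,318])
for q in((280,208,.056),(356.5,208,.056),(318,177.3,.056),(272.4,208,.038),(364,208,.038),(318,160.5,.038),(318,115,.012)):print(q,t(*q))
E
```

```text
[224 225 225 224 223 214 195 188 193 193 193 194 188 180 187 195 198 199
 199 200 199] [200 201 199 200 199 195 190 191 195 195 195 197 197 203 215 220 222 221
 221 222]
[217 196 156 126 119 126 152 174 189 196 198 198 200 200 198 196 189 175
 148 125 116 121 139 167 184 192 194 193 194 192]
(280, 208, 0.056) [  4.7 -28.7]
(356.5, 208, 0.056) [ 4.7 23.9]
(318, 177.3, 0.056) [26.3 -2.5]
(272.4, 208, 0.038) [ -1.1 -36.7]
(364, 208, 0.038) [-1.1 31.7]
(318, 160.5, 0.038) [34.6 -2.6]
(318, 115, 0.012) [65.5 -2.7]
```

```bash
python3 -m jog '[[0,0,0,-1.15,-1.1,18,0.75],[0,0,0,0,0,22,0.75],[0,0,0,0,0,10,0.75],[0,0,0,0,0,3,0.75],[0,0,0,0,0,1,0.75],[0,0,0,0,0,0,0.75]]'
```

```text
time: 21.35
ee_pos: [0.5358, -0.028, 0.0799]
orientation: [-0.267, 0.964, -0.0, 0.001]
ft_force: [0.0, -0.2, -0.6]
width: 0.432
grasp_force: 30.2
```

```bash
python3 -m jog '[[0,0,0,0,0,0.8,0.75],[0,0,0,0,0,0.8,0.75],[0,0,0,0,0,0.6,0.75],[0,0,0,0,0,0,0.75]]'
```

```text
time: 21.85
ee_pos: [0.5354, -0.028, 0.0771]
orientation: [-0.267, 0.964, 0.0, 0.0]
ft_force: [-1.1, -0.3, -0.8]
width: 0.432
grasp_force: 30.2
```

```bash
python3 -m jog '[[0,0,0,-0.65,1.05,-0.5,0.75],[0,0,0,0,0,0,0.75],[0,0,0,0,0,0,0.75],[0,0,0,0,0,0,0.75]]'; python3 - <<'E'
from h import *
a=[]
for i in range(5): snapshot("side"); a.append(state()["ee_pos"])
print(np.mean(a,0),np.std(a,0))
E
```

```text
time: 22.35
ee_pos: [0.5354, -0.0267, 0.0776]
orientation: [-0.267, 0.964, 0.0, 0.0]
ft_force: [0.2, -0.8, 0.0]
width: 0.424
grasp_force: 30.2
[ 0.5354301  -0.02675822  0.07758699] [8.92594610e-06 1.11859521e-05 1.29373293e-05]
```

At the target (535.4, −26.75), so I lower it the rest of the way.

```bash
python3 -m jog '[[0,0,0,0,0,0.6,0.75],[0,0,0,0,0,0.5,0.75],[0,0,0,0,0,0.5,0.75],[0,0,0,0,0,0.4,0.75],[0,0,0,0,0,0,0.75]]'
```

```text
time: 23.22
ee_pos: [0.5354, -0.0268, 0.0759]
orientation: [-0.267, 0.964, -0.0, 0.0]
ft_force: [-2.0, -0.4, 4.6]
width: 0.426
grasp_force: 30.5
```

```bash
python3 -m jog '[[0,0,0,0,0,0,0.56],[0,0,0,0,0,0,0.45],[0,0,0,0,0,0,0.2],[0,0,0,0,0,0,0.1],[0,0,0,0,0,-10,0],[0,0,0,0,0,-30,0],[0,0,0,0,0,-30,0],[0,0,0,0,0,0,0],[0,0,0,0,0,0,0],[0,0,0,0,0,0,0]]'
python3 - <<'E'
from h import *
look("s3",.074,0)
c=calibration("wrist");s=state();im=cv2.imread("pics/s3.png")
T=R.from_quat(s["orientation"]).as_matrix();e=np.array(s["ee_pos"])
# where concentric circles/square at plinth centre est would appear
g=cv2.cvtColor(im,cv2.COLOR_BGR2GRAY).astype(int)
print(g[200:232:8,268:300]);print(g[200:232:8,336:370]);print(g[150:210,320])
q=im[90:290,200:440];cv2.imwrite("pics/s3c.png",cv2.resize(q,None,fx=3,fy=3,interpolation=cv2.INTER_CUBIC))
E
```

```text
time: 24.48
ee_pos: [0.5348, -0.0266, 0.1447]
orientation: [-0.267, 0.964, 0.0, -0.001]
ft_force: [-0.2, 0.2, 0.1]
width: 1.0
grasp_force: 0.0
t 24.525 ee [534.9 -26.6 144.6] yaw y-axis 120.96
[[229 229 228 227 227 227 220 199 186 189 195 195 195 194 189 184 191 197
  200 201 201 201 200 201 198 187 160 135 140 164 184 192]
 [223 223 224 222 223 222 221 212 194 187 191 193 193 187 177 185 193 194
  196 196 197 196 196 191 185 188 196 199 199 200 200 200]
 [141 145 143 142 142 146 148 153 162 182 195 199 200 200 196 192 192 196
  200 200 200 199 193 183 186 193 196 197 196 195 197 195]
 [206 206 205 206 206 211 216 210 192 182 190 194 195 195 196 195 194 194
  192 193 194 197 197 195 189 185 191 196 196 198 198 199]]
[[191 193 192 191 185 174 161 168 186 196 198 199 199 198 197 198 198 197
  194 195 197 199 198 199 199 201 209 220 225 226 226 226 226 225]
 [198 198 198 198 198 199 198 198 193 184 184 194 200 202 201 202 201 203
  202 199 197 197 195 197 197 200 205 214 220 220 220 221 220 220]
 [197 197 197 198 198 197 199 197 198 195 195 200 202 201 200 200 199 196
  192 190 192 191 191 193 192 187 166 148 140 141 142 144 141 144]
 [199 199 199 199 198 199 199 199 197 198 200 201 200 199 197 199 197 197
  198 198 198 199 198 198 193 183 174 168 176 195 204 205 206 206]]
[225 223 208 180 140 122 128 149 174 191 197 199 199 200 199 199 197 189
 169 139 121 121 138 167 186 193 194 196 195 197 194 193 188 171 146 119
 111 114 129 156 178 190 192 192 190 191 190 190 192 193 194 196 197 197
 198 197 198 199 199 198]
```

View pics/s3c.png

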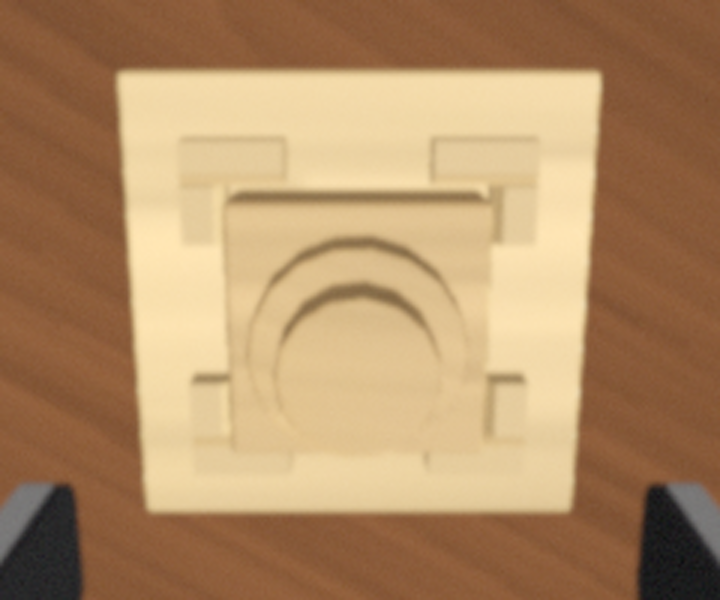

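The small disc lies flat on the large disc: it spans columns about 291.7–347.3 with its far edge at row 189. The large disc spans about 282.7–356.3 with its far edge at row 173; the plinth's far edge is at row 157.3.

```bash
python3 - <<'E'
from h import *
c=calibration("wrist");s=state()
T=R.from_quat(s["orientation"]).as_matrix();e=np.array(s["ee_pos"])
t=lambda u,v,z:(T.T@(onz(c,u,v,z)-e)*1000)[:2]
f=lambda n,z,r,l,rr,row,far:print(n,"y",(t(l,row,z)[1]+t(rr,row,z)[1])/2,"w",t(rr,row,z)[1]-t(l,row,z)[1],"x far-r",t(320,far,z)[0]-r)
f("small",.074,19,291.5,347.5,214,189)
f("large",.056,27,282.5,356.5,208,173)
f("plinth",.038,34,276,363,208,157.3)
print("board",t(320,113.5,.012)[0]-65)
E
```

```text
small y -1.5300593836213334 w 37.42751752672771 x far-r 0.9224796563956481
large y -1.5251930976453316 w 53.61927251690215 x far-r -0.12002391811496338
plinth y -1.520202821129434 w 68.25550173641327 x far-r 1.1763410181856315
board 1.4162876895444043
```

```bash
python3 -m jog '[[0,0,1.125,0,0,0,0],[0,0,1.125,0,0,0,0],[0,0,1.125,0,0,0,0],[0,0,1.125,0,0,0,0],[0,0,1.125,0,0,0,0],[0,0,1.125,0,0,0,0],[0,0,1.125,0,0,0,0],[0,0,1.125,0,0,0,0],[0,0,1.125,0,0,0,0],[0,0,1.125,0,0,0,0],[0,0,0,0,0,0,0],[0,0,0,0,0,0,0],[0,0,0,0,0,0,0]]'
python3 - <<'E'
from h import *
look("s4",.074,0)
im=cv2.imread("pics/s4.png")
q=im[120:270,220:420];cv2.imwrite("pics/s4c.png",cv2.resize(q,None,fx=4,fy=4,interpolation=cv2.INTER_CUBIC))
E
```

```text
time: 26.15
ee_pos: [0.5354, -0.0267, 0.1454]
orientation: [0.492, 0.871, -0.0, -0.0]
ft_force: [-0.9, 0.2, 0.5]
width: 0.998
grasp_force: 0.0
t 26.2 ee [535.4 -26.7 145.5] yaw y-axis 31.03
```

View pics/s4c.png

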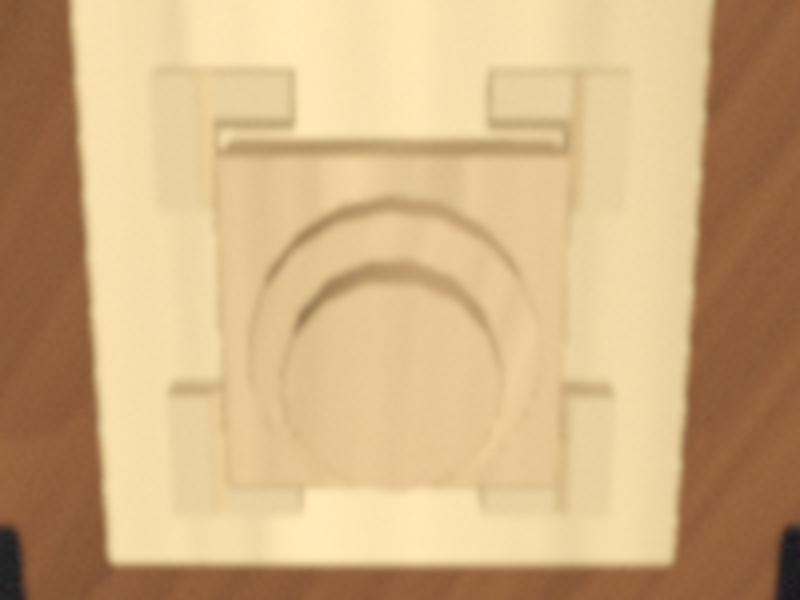

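In the crop (4×) around its row 350, the plinth spans columns 220–567, the large disc 250–540 and the small disc 284–503. Their midpoints are 393.5, 395 and 393.5, so everything is centred to within about 0.5 mm.

```bash
python3 -c "
from station import finish_job
print(finish_job())"
```

```text
the job is handed in; nothing more can be done
None
```

The job is handed in: the plinth is seated in the jig, and both discs are stacked on it in order, flat and centred to about 0.5–1 mm by the wrist-camera views, with about 26 s used.

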